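# Put the barbecue skewers away by length

### The job

Put the three loose skewers away in the two skewer racks on the island, the long one in the free row of the long rack and the two short ones in the rows of the short rack: in each row, pass the point through the steel eye so that it sticks out a couple of centimetres beyond, and lay the front part of the handle down in the wooden saddle. Leave the skewer that is already stored, and the other things on the worktop, where they are.

Things in the scene. Friction and masses are not known exactly. Their poses are not given: they have to be found in the camera images.
- long_skewer: Skewer: dark wooden handle 70 long, 22 wide, 18 high (same on all) and a round steel shaft 7 thick, 120 long, flush with the handle underside so that it lies flat; the last 14 taper to a point; 190 overall, about 60 g. Origin: centre of the handle underside; x towards the point, z up. The loose long one; lies on the worktop at the robot's right, handle towards the robot.
- long_skewer_tip (a point): The point of long_skewer, 155 mm ahead (+x) of its origin and 3.5 mm up.
- short_skewer_a: Skewer: dark wooden handle 70 long, 22 wide, 18 high (same on all) and a round steel shaft 7 thick, 70 long, flush with the handle underside so that it lies flat; the last 14 taper to a point; 140 overall, about 60 g. Origin: centre of the handle underside; x towards the point, z up. One of two alike loose short ones; lies on the worktop at the robot's right.
- short_skewer_a_tip (a point): The point of short_skewer_a, 105 mm ahead (+x) of its origin and 3.5 mm up.
- short_skewer_b: Skewer: dark wooden handle 70 long, 22 wide, 18 high (same on all) and a round steel shaft 7 thick, 70 long, flush with the handle underside so that it lies flat; the last 14 taper to a point; 140 overall, about 60 g. Origin: centre of the handle underside; x towards the point, z up. One of two alike loose short ones; lies on the worktop at the robot's right.
- short_skewer_b_tip (a point): The point of short_skewer_b, 105 mm ahead (+x) of its origin and 3.5 mm up.
- stored_skewer: Skewer: dark wooden handle 70 long, 22 wide, 18 high (same on all) and a round steel shaft 7 thick, 120 long, flush with the handle underside so that it lies flat; the last 14 taper to a point; 190 overall, about 60 g. Origin: centre of the handle underside; x towards the point, z up. Already lies properly in row 2 of the long rack; must stay there.
- long_rack: Fixed wooden rack for long skewers: two parallel rows 76 apart, each a saddle at the robot's end and an upright steel plate with an eye. Base board 124 wide, 12 thick, from 13 behind the saddle centres to 120 ahead; behind it is free room for fingers. Either rack may be the left one. Origin: midway between the saddles, on the worktop; x along the rows, saddle to eye, y left, z up.
- long_rack_seat1 (a point): Centre of the saddle floor of row 1 (right, y = -38 mm in the rack's frame) of long_rack, 40 mm above the worktop. The saddle is a channel 22 long (x) and 30 wide between cheeks 10 high, open at top and both ends. Axes as the rack's. Empty at the start.
- long_rack_eye1 (a point): Centre of the eye of row 1 of long_rack: round hole 16 in diameter, mid-plane of the 6 thick plate (top edge 75.5 above the worktop), 112 mm ahead of the saddle centre, 45.5 above the worktop. With the handle origin 19 behind the saddle centre, a matching skewer's point stands 24 past here. Axes as the rack's.
- long_rack_seat2 (a point): Centre of the saddle floor of row 2 (left, y = +38 mm in the rack's frame) of long_rack, 40 mm above the worktop. The saddle is a channel 22 long (x) and 30 wide between cheeks 10 high, open at top and both ends. Axes as the rack's. Taken by stored_skewer.
- long_rack_eye2 (a point): Centre of the eye of row 2 of long_rack: round hole 16 in diameter, mid-plane of the 6 thick plate (top edge 75.5 above the worktop), 112 mm ahead of the saddle centre, 45.5 above the worktop. With the handle origin 19 behind the saddle centre, a matching skewer's point stands 24 past here. Axes as the rack's.
- short_rack: Fixed wooden rack for short skewers: two parallel rows 76 apart, each a saddle at the robot's end and an upright steel plate with an eye. Base board 124 wide, 12 thick, from 13 behind the saddle centres to 70 ahead; behind it is free room for fingers. Either rack may be the left one. Origin: midway between the saddles, on the worktop; x along the rows, saddle to eye, y left, z up.
- short_rack_seat1 (a point): Centre of the saddle floor of row 1 (right, y = -38 mm in the rack's frame) of short_rack, 40 mm above the worktop. The saddle is a channel 22 long (x) and 30 wide between cheeks 10 high, open at top and both ends. Axes as the rack's. Empty at the start.
- short_rack_eye1 (a point): Centre of the eye of row 1 of short_rack: round hole 16 in diameter, mid-plane of the 6 thick plate (top edge 75.5 above the worktop), 62 mm ahead of the saddle centre, 45.5 above the worktop. With the handle origin 19 behind the saddle centre, a matching skewer's point stands 24 past here. Axes as the rack's.
- short_rack_seat2 (a point): Centre of the saddle floor of row 2 (left, y = +38 mm in the rack's frame) of short_rack, 40 mm above the worktop. The saddle is a channel 22 long (x) and 30 wide between cheeks 10 high, open at top and both ends. Axes as the rack's. Empty at the start.
- short_rack_eye2 (a point): Centre of the eye of row 2 of short_rack: round hole 16 in diameter, mid-plane of the 6 thick plate (top edge 75.5 above the worktop), 62 mm ahead of the saddle centre, 45.5 above the worktop. With the handle origin 19 behind the saddle centre, a matching skewer's point stands 24 past here. Axes as the rack's.
- pepper_mill: Turned wooden pepper mill, 90 high, 54 wide, origin at its foot. Bystander, leave alone.
- salt_jar: Small clear jar with a steel cap, 48 wide, 75 high, origin at its foot. Bystander, leave alone.
- ramekin: White bowl, 84 wide, 45 high, origin at its foot. Bystander, leave alone.
- wooden_spoon: Wooden spoon 220 long lying across, between the skewers and the robot. Bystander, leave alone.
- mug: Blue mug, 80 wide, 90 high, origin at its foot, left of the racks. Bystander, leave alone.
Not all that is in view belongs to the job. What is shaped like the long_rack but green is not meant.

How it is judged:
By the outcome, as a careful person would: the job done as asked, in the order asked, and still so for the second after the job is handed in, with the robot touching nothing.
It also fails if it takes over 70 s, if anything falls off the work surface, if the arm or the gripper's body presses on something with over 40 N, if the wrist force passes 120 N, or if a joint passes its speed limit or range.

### The arm

A 6-joint arm with a two-finger parallel gripper is mounted at the origin on the work surface. World frame = base frame: x ahead of the robot, y to its left, z up, the work surface at z = 0. Lengths are in m, angles in degrees, forces in N, time in s.
With the tool pointing down it reaches from about 0.35 to 0.875 m from the base axis. Payload 4.2 kg.
Tool frame: the origin (TCP) lies midway between the tips of the shut fingers; the grasp point (between the pads) lies 19 mm behind it; z points along the fingers, y is the line along which they close (so a half turn about z gives the same grasp; the last joint's range is limited). The gripper opens to 87 mm and grips with 3 to 60 N. Pads are 19 mm wide; open, the fingers measure 117 mm over their backs; the gripper's body (75 mm by 190 mm) begins 51 mm behind the grasp point.
Start: joints at [-58.98, 22.042, 0.453, 0, -68.411, -14.817], TCP at [0.174, -0.6, 0.202] pointing down, gripper open.
Joint ranges: [-179.83, 179.83], [-69.29, 118.12], [-61.27, 80.66], [-181.25, 117.63], [-171.15, -9.14], [-177.46, 177.46]. Speed limits (degrees/s): [159.86, 159.86, 180, 180, 180, 180].

### API

Orientations are given as [roll, pitch, yaw] about the fixed x, y, z axes, in that order (R = Rz(yaw) Ry(pitch) Rx(roll)).
In Python, from workcell import env gives the robot as it stands. The module is installed in compiled form; this text tells all that it offers. Calls block until the motion is done:
- env.goto(position, orientation): joint-space move of the TCP to a pose.
- env.move_straight(position, rotation=None, rate=0.15, force_limit=None): straight line of the TCP; rotation=None keeps the orientation; rate is the mean speed in m/s. With force_limit (N) it stops when the force on the tool has changed by that much, and returns True; else False.
- env.set_joints(angles): joint-space move.
- env.gripper_to(opening, grasp_force=None): opening from 0.0 (shut) to 1.0 (fully open); grasp_force is the grip in N (None keeps the last); returns when the fingers have stopped.
- env.dwell(seconds).
- env.inverse_kinematics(position, orientation): joint angles nearest the present ones, or None.
- env.read_state(): the state.
- env.grab_frame(name): name is "scene" or "top" or "wrist"; returns a dict with "image" (420x560x3 uint8, blue, green, red), "fx", "fy", "cx", "cy" (pixels), "position" and "orientation" of the camera in the world. Camera axes: x right, y up, looking along -z (the intrinsics and any distortion apply to the point x, -y, -z); pixel columns grow to the right and rows downward; lengths in m; the calibration is good to about 2 mm. A picture is of the moment at which its call begins. There is no depth.
A pose or a line that the arm cannot do raises env.Unreachable and nothing moves.
- env.close_job(): hands the job in; it is judged then, once.
Trained networks look in a picture, given as the dict that the camera call returned (one of the last four; its "shot" number tells which), for a name from the list of things; names that differ only in an ending like _2 or _b are one class to them, and where a whole thing is asked for, a point or a joint stands for the part that bears it (a point fixed in the world has none). Each returns a list of dicts, best first, with "score" (0 to 1); they miss things now and then, are a little off and sometimes report something else, mostly with a low value. They report only what shows in the picture. A call takes as long as a camera call. They do not tell look-alikes from the thing itself.
- env.search_frame(picture, thing): "xyz" ([x, y, z] in m, in world coordinates, good to about 4 mm: the middle of the surface that is visible of it).
- env.trace(picture, thing): "mask" (420x560 bool, what is visible of it).
The state is a dict: "clock": time; "joint_positions": joint angles; "qvel": joint speeds; "joint_torque": joint torques, N m; "position": TCP position; "tool_rot": TCP orientation; "force": force on the tool from outside, world axes, zero at the start; "wrist_torque": the same for the moment, N m; "opening": opening from 0.0 (shut) to 1.0 (fully open); "finger_force": force on a finger pad.
Only numpy, scipy, OpenCV 4.12 (cv2) and the standard library are available. Lean on these libraries where they do the work, as an engineer would, in place of code of your own. Each camera call takes 0.05 s, during which the arm holds its last target. There are 200 camera calls.

## Working session

There is one attempt and no reset: what is moved stays moved. The work goes in short steps, each a Python script; the robot and the scene stay as the last script left them, time stands still between calls to the robot, and variables do not carry over. Pictures are saved under pics/ and viewed, at most 10 in all, crops included, and the job is handed in when it is done.

```bash
mkdir -p pics; python3 - <<'E'
from workcell import env
import cv2,numpy as np
s=env.read_state();print({k:np.round(v,3).tolist() for k,v in s.items()})
for n in("top","scene"):
    f=env.grab_frame(n);cv2.imwrite(f"pics/{n}0.png",f["image"])
    print(n,f["fx"],f["cx"],f["cy"],f["position"],f["orientation"],[k for k in f])
    for t in("long_skewer","short_skewer_a","long_rack","short_rack"):
        for d in env.search_frame(f,t):print(t,np.round(d["xyz"],3),round(d["score"],2))
E
```

```text
{'clock': 0.0, 'joint_positions': [-58.981, 22.091, 0.381, -0.028, -68.408, -14.817], 'qvel': [-0.075, 0.032, 0.044, 0.022, 0.025, -0.034], 'joint_torque': [-0.0, -39.067, 18.741, 4.22, 0.011, -0.0], 'position': [0.174, -0.6, 0.201], 'tool_rot': [179.879, -0.005, -163.808], 'force': [-0.018, -0.613, 0.156], 'wrist_torque': [0.022, 0.025, 0.021], 'finger_force': 0.0, 'opening': 0.998}
top 512.1977204678325 278.918013430068 210.58638205685378 [0.39149108 0.00925515 1.28515192] [  4.67574018   0.91325315 -91.25397043] ['image', 'fx', 'fy', 'cx', 'cy', 'position', 'orientation', 'shot']
long_skewer [ 0.551 -0.109  0.021] 0.86
long_skewer [0.591 0.458 0.043] 0.17
short_skewer_a [ 0.522 -0.39   0.019] 0.8
short_skewer_a [ 0.524 -0.252  0.02 ] 0.62
long_rack [0.81  0.239 0.013] 0.94
long_rack [0.284 0.332 0.016] 0.92
long_rack [0.562 0.266 0.01 ] 0.26
long_rack [ 0.547 -0.105  0.02 ] 0.17
short_rack [0.553 0.062 0.012] 0.87
short_rack [0.499 0.314 0.062] 0.53
scene 428.68883982100465 276.37577859166765 210.54103498226416 [ 1.53918664 -0.07940708  0.70631101] [59.24109385 -0.65372016 84.35846488] ['image', 'fx', 'fy', 'cx', 'cy', 'position', 'orientation', 'shot']
long_skewer [ 0.566 -0.108  0.016] 0.67
short_skewer_a [ 0.534 -0.389  0.016] 0.77
short_skewer_a [ 0.537 -0.253  0.018] 0.58
short_skewer_a [ 0.736 -0.002  0.031] 0.51
short_skewer_a [0.611 0.258 0.03 ] 0.26
long_rack [0.612 0.261 0.036] 0.98
long_rack [0.343 0.325 0.032] 0.71
long_rack [0.836 0.236 0.022] 0.62
short_rack [0.587 0.06  0.038] 0.67
```

View pics/top0.png

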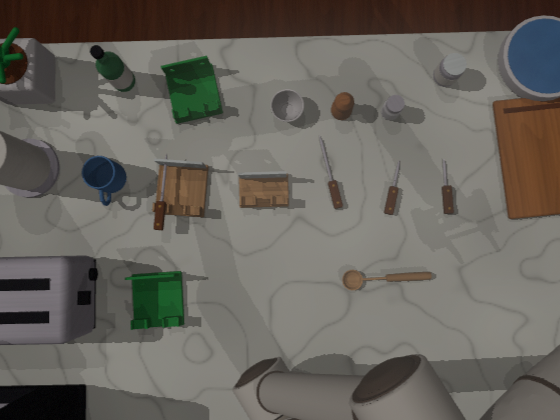

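View pics/scene0.png

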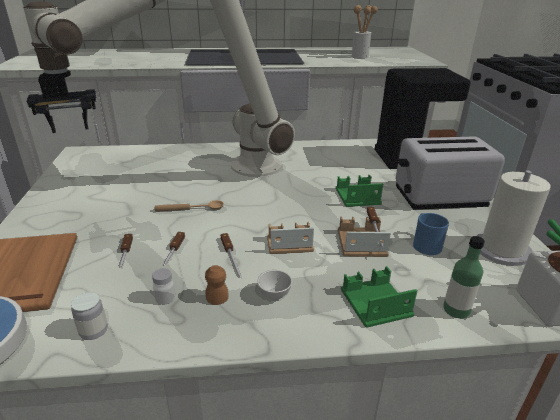

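The top view shows the long skewer with its handle at (335,195) and tip at (322,140). The short ones are at (391,200)→(399,162) and (448,200)→(445,162). The wooden long rack is at (182,188) with the stored skewer in its left row, and the short rack is at (264,190). The green look-alikes are at (192,90) and (158,300). Next I'll take closer looks with the wrist camera.

```bash
cat > h.py <<'E'
from workcell import env
import cv2,numpy as np,pickle
from scipy.spatial.transform import Rotation as R
def ray(f,uv,z):
    """back-project pixels (N,2) to world plane height z"""
    uv=np.atleast_2d(uv).astype(float)
    d=np.c_[(uv[:,0]-f["cx"])/f["fx"],-(uv[:,1]-f["cy"])/f["fy"],-np.ones(len(uv))]
    d=R.from_euler("xyz",f["orientation"],degrees=True).apply(d);p=np.array(f["position"])
    return p+d*((z-p[2])/d[:,2])[:,None]
def proj(f,P):
    c=R.from_euler("xyz",f["orientation"],degrees=True).inv().apply(np.atleast_2d(P)-np.array(f["position"]))
    return np.c_[f["cx"]+f["fx"]*c[:,0]/-c[:,2],f["cy"]+f["fy"]*c[:,1]/c[:,2]]
def shot(tag,n="wrist"):
    f=env.grab_frame(n);cv2.imwrite(f"pics/{tag}.png",f["image"]);pickle.dump(f,open(f"{tag}.pkl","wb"));return f
E
python3 - <<'E'
from h import *
for tag,y in(("sk",-0.25),("rk",0.15)):
    print(env.inverse_kinematics([.46,y,.40],[180,0,180]),env.inverse_kinematics([.46,y,.40],[180,0,0]))
    env.goto([.46,y,.40],[180,0,180]);env.dwell(.3)
    f=shot(tag);print(f["position"],f["orientation"],f["fx"],env.read_state()["clock"],env.read_state()["position"])
    for t in(("long_skewer","short_skewer_a","long_skewer_tip","short_skewer_a_tip") if tag=="sk" else ("long_rack_eye1","long_rack_seat1","short_rack_eye1","short_rack_seat1","long_rack","short_rack")):
        for d in env.search_frame(f,t):print(t,np.round(d["xyz"],3),round(d["score"],2),proj(f,d["xyz"]).round())
E
```

```text
[-10.75132654   7.81547209   8.7404585    0.         -90.92498641
 -79.24867346] [-10.75132654   7.81547209   8.7404585    0.         -90.92498641
 100.75132654]
[ 0.39477443 -0.25074076  0.58220694] [-1.38755842e+01  4.88480630e-02  8.99623495e+01] 314.51723879587854 2.6417 [ 0.45988185 -0.25032725  0.39982194]
long_skewer [ 0.536 -0.113  0.019] 0.63 [[356. 207.]]
short_skewer_a [ 0.519 -0.39   0.021] 0.71 [[205. 198.]]
short_skewer_a [ 0.524 -0.252  0.016] 0.64 [[280. 200.]]
short_skewer_a [0.534 0.231 0.015] 0.23 [[540. 205.]]
long_skewer_tip [ 0.539 -0.116  0.02 ] 0.65 [[354. 208.]]
long_skewer_tip [0.54  0.054 0.012] 0.34 [[444. 208.]]
short_skewer_a_tip [0.535 0.228 0.013] 0.43 [[538. 205.]]
[ 3.73459566e+01  3.54166153e+00  3.90039107e+00 -2.54444375e-14
 -9.03587295e+01 -1.27345957e+02] [ 3.73459566e+01  3.54166153e+00  3.90039107e+00  2.54444375e-14
 -9.03587295e+01  5.26540434e+01]
[0.39504621 0.14915007 0.58241361] [-1.39030291e+01  5.68501740e-02  8.99407954e+01] 314.51723879587854 4.675 [0.46016558 0.14955739 0.39998084]
long_rack_eye1 [0.558 0.257 0.013] 0.9 [[338. 217.]]
long_rack_eye1 [0.738 0.24  0.012] 0.9 [[326. 302.]]
long_rack_eye1 [0.278 0.329 0.011] 0.86 [[388.  56.]]
long_rack_seat1 [0.74  0.236 0.009] 0.91 [[324. 303.]]
long_rack_seat1 [0.276 0.334 0.008] 0.83 [[391.  55.]]
long_rack_seat1 [0.557 0.262 0.011] 0.63 [[340. 216.]]
long_rack_seat1 [0.492 0.316 0.053] 0.63 [[379. 186.]]
short_rack_eye1 [0.555 0.064 0.009] 0.7 [[236. 215.]]
short_rack_seat1 [0.559 0.064 0.012] 0.57 [[236. 217.]]
short_rack_seat1 [0.49  0.313 0.054] 0.47 [[377. 185.]]
short_rack_seat1 [0.555 0.261 0.013] 0.25 [[340. 215.]]
long_rack [0.736 0.238 0.01 ] 0.85 [[325. 301.]]
long_rack [0.277 0.332 0.011] 0.79 [[390.  55.]]
long_rack [0.553 0.265 0.014] 0.7 [[343. 214.]]
short_rack [0.554 0.067 0.011] 0.69 [[237. 215.]]
short_rack [ 0.513 -0.251  0.019] 0.27 [[ 62. 195.]]
```

```bash
python3 - <<'E'
import cv2
a=cv2.imread("pics/sk.png")[130:290,160:400];b=cv2.imread("pics/rk.png")[130:290,180:420]
cv2.imwrite("pics/c1.png",cv2.resize(cv2.vconcat([a,b]),None,fx=1.85*1.0,fy=1.85) if 0 else cv2.vconcat([cv2.resize(a,(800,533)),])[:533]) 
cv2.imwrite("pics/c2.png",cv2.resize(b,(800,533)))
E
```

```text
(no output)
```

View pics/c1.png

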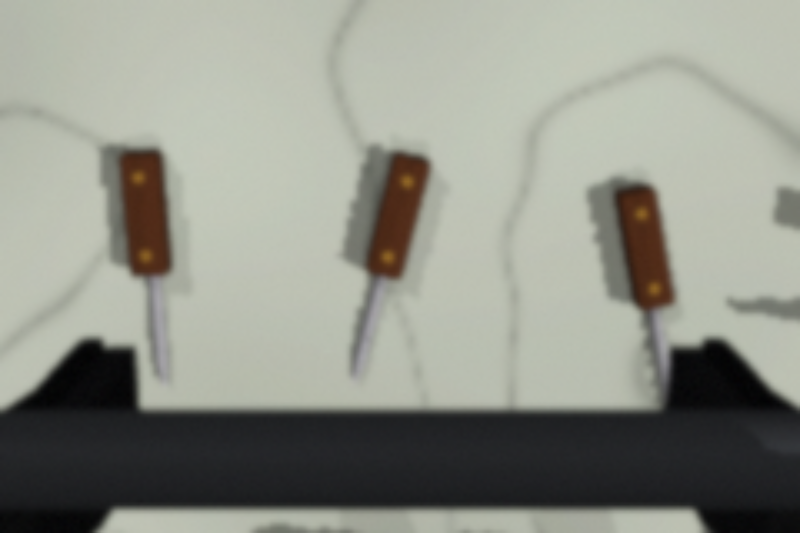

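View pics/c2.png

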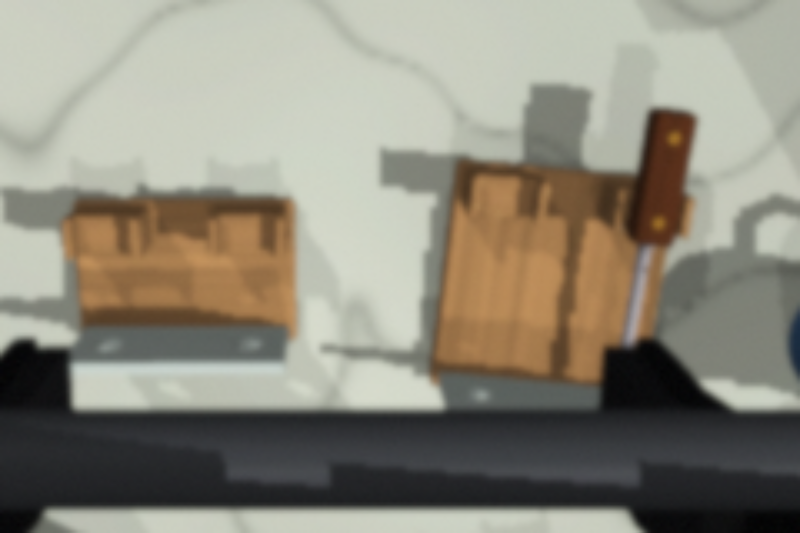

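The wrist views show the three handles at crop positions (146,212), (398,215) and (645,246). Both racks are clear, with eye holes at (108,345), (252,345) and (480,393). I'll measure the handles from this shot and take one closer rack view.

```bash
python3 - <<'E'
from h import *
f=pickle.load(open("sk.pkl","rb"));im=f["image"].astype(int)
b,g,r=im[...,0],im[...,1],im[...,2]
m=((r>b*2)&(r<150)&(r>50)).astype(np.uint8)
n,l,s,c=cv2.connectedComponentsWithStats(m)
for i in range(1,n):
    if s[i,4]<100:continue
    p=np.argwhere(l==i)[:,::-1]; w=ray(f,p,.017)[:,:2]; ce=w.mean(0)
    (cx,cy),(a,bb),an=cv2.minAreaRect((w*1e3).astype(np.float32))
    u=np.linalg.svd(w-ce,full_matrices=False)[2][0];u*=np.sign(u[0])
    print(ce.round(4),"rect",round(cx,1),round(cy,1),round(a,1),round(bb,1),"yaw",np.degrees(np.arctan2(u[1],u[0])).round(1),s[i,4])
env.move_straight([.595,.16,.16],rate=.3);env.dwell(.3)
f=shot("rk2");print(f["position"],f["orientation"],env.read_state()["clock"])
cv2.imwrite("pics/c3.png",cv2.resize(f["image"][40:260,110:460],(800,503),interpolation=cv2.INTER_CUBIC))
E
```

```text
[ 0.3212 -0.1439] rect 322.0 -147.5 35.7 44.9 yaw -10.7 301
[ 0.3259 -0.2898] rect 326.0 -288.3 14.6 106.7 yaw -88.0 543
[ 0.5269 -0.6321] rect 553.0 -643.4 166.8 223.1 yaw 82.5 6240
[ 0.5113 -0.3931] rect 511.8 -393.2 65.8 19.9 yaw 1.5 384
[ 0.513  -0.2543] rect 513.6 -254.5 17.9 66.3 yaw -14.4 343
[0.5202 0.2271] rect 531.3 235.0 74.7 89.3 yaw -1.1 694
[ 0.5313 -0.1173] rect 531.6 -117.2 66.7 18.7 yaw 13.1 353
[0.536 0.054] rect 544.4 68.7 141.8 74.9 yaw -78.0 1453
[ 0.6594 -0.6102] rect 659.9 -605.4 52.6 119.2 yaw -14.9 746
[0.6598 0.1059] rect 659.5 101.1 121.7 55.5 yaw 14.9 881
[0.7587 0.0177] rect 745.8 4.5 619.3 56.3 yaw -89.9 3796
[0.9821 0.0346] rect 979.1 32.6 88.1 40.6 yaw -4.5 543
[0.52953907 0.15966292 0.34366302] [-1.40174134e+01 -1.06401867e-02  9.00265636e+01] 6.3917
```

View pics/c3.png

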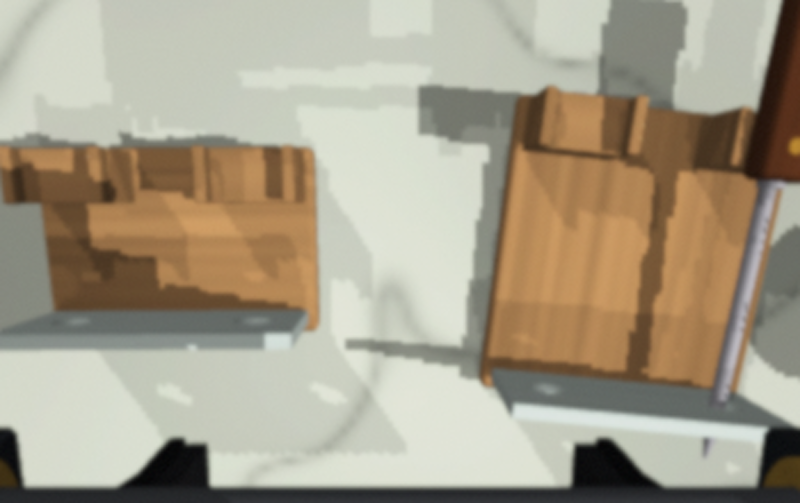

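The closer view shows the short rack eyes at crop (78,321) and (257,321) and its board's right corners at (313,150) and (317,327). The long rack's row 1 eye is at (547,389) and its board's left edge runs from (520,97) to (490,375). I'll fit both rack poses to these points and draw the model over the picture.

```bash
cat > fit.py <<'E'
from h import *
from scipy.optimize import least_squares
def W(q,P):
    P=np.atleast_2d(P).astype(float);c,s=np.cos(q[2]),np.sin(q[2])
    return np.c_[q[0]+c*P[:,0]-s*P[:,1],q[1]+s*P[:,0]+c*P[:,1],P[:,2]]
f2=pickle.load(open("rk2.pkl","rb"));f1=pickle.load(open("rk.pkl","rb"))
c3=lambda u,v:(u/2.2857+110,v/2.2864+40)
c2=lambda u,v:(u/3.3333+180,v/3.331+130)
L=.109;S=.059
obs={"long":[(f2,c3(520,97),(-.013,-.062,.012)),(f2,c3(490,377),(.120,-.062,.012)),(f2,c3(547,389),(L,-.038,.0455)),(f2,c3(592,122),(0,-.038,.04)),
 (f1,c2(480,393),(L,-.038,.0455)),(f1,c2(458,160),(-.013,-.062,.012)),(f1,c2(508,195),(0,-.038,.04))],
"short":[(f2,c3(314,150),(-.013,.062,.012)),(f2,c3(318,326),(.070,.062,.012)),(f2,c3(78,321),(S,-.038,.0455)),(f2,c3(257,321),(S,.038,.0455)),(f2,c3(245,175),(0,.038,.04)),
 (f1,c2(108,345),(S,-.038,.0455)),(f1,c2(252,345),(S,.038,.0455)),(f1,c2(294,200),(-.013,.062,.012))]}
Q={}
im=cv2.resize(f2["image"],None,fx=3,fy=3,interpolation=cv2.INTER_CUBIC)
for k,o in obs.items():
    fun=lambda q:np.concatenate([(proj(f,W(q,P))[0]-uv)*(1000*(f["position"][2]-P[2])/f["fx"]) for f,uv,P in o])
    r=least_squares(fun,[.5,.26 if k=="long" else .06,0],loss="soft_l1");Q[k]=r.x
    print(k,r.x[:2].round(4),"yaw",np.degrees(r.x[2]).round(2));print(fun(r.x).reshape(-1,2).round(1).tolist())
    E=L if k=="long" else S;B=E+.011
    segs=[[(-.013,-.062,.012),(B,-.062,.012),(B,.062,.012),(-.013,.062,.012),(-.013,-.062,.012)]]
    for s in(-.038,.038):
        segs+=[[(-.011,s-.015,.04),(.011,s-.015,.04),(.011,s+.015,.04),(-.011,s+.015,.04),(-.011,s-.015,.04)]]
        segs+=[[(E,s+.008*np.cos(t),.0455+.008*np.sin(t)) for t in np.linspace(0,6.3,20)]]
    segs+=[[(E,-.062,.0755),(E,.062,.0755),(E+.006,.062,.0755),(E+.006,-.062,.0755)]]
    for sg in segs:cv2.polylines(im,[np.int32(proj(f2,W(r.x,sg))*3+1)],False,(255,0,255),1)
pickle.dump(Q,open("Q.pkl","wb"))
cv2.imwrite("pics/ov.png",cv2.resize(im[150:780,330:1380],(800,480),interpolation=cv2.INTER_AREA))
E
python3 fit.py
```

```text
long [0.5032 0.2771] yaw -5.77
[[0.6, -2.8], [-4.2, 4.6], [1.0, -0.6], [-1.5, -0.2], [0.6, 0.5], [0.6, -0.2], [-0.4, 0.9]]
short [0.5204 0.0644] yaw 0.64
[[-0.2, -2.0], [0.9, 2.6], [-2.0, 0.7], [-1.1, -0.1], [1.5, -0.1], [0.9, 0.2], [-0.7, -0.6], [0.3, 0.1]]
```

View pics/ov.png

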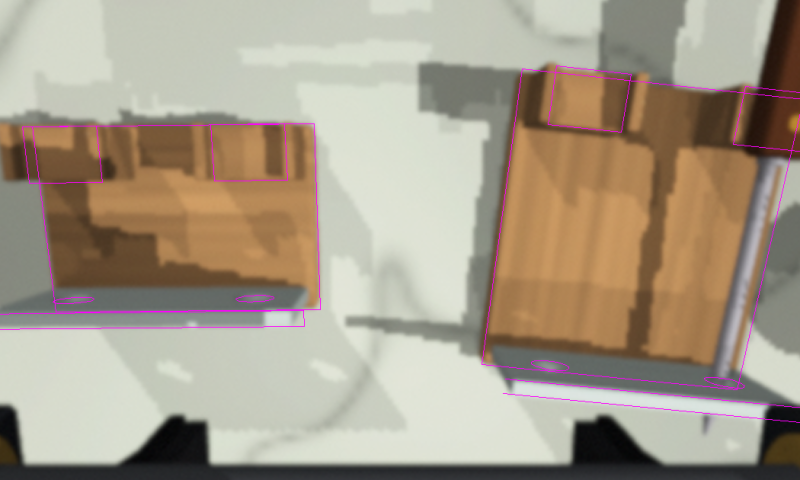

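The overlay matches the picture closely: saddles, eyes and board edges agree to about 1–2 mm. Now I'll pick the long skewer, with a closer look just before the grasp.

```bash
cat > act.py <<'E'
from h import *
G=.012; ZG=.003
def look(tag,x,y):
    env.goto([x+.045,y,.17],[180,0,180]);env.dwell(.2);f=shot(tag)
    hsv=cv2.cvtColor(f["image"],cv2.COLOR_BGR2HSV)
    m=((hsv[...,1]>110)&((hsv[...,0]<20)|(hsv[...,0]>170))&(hsv[...,2]>35)).astype(np.uint8)
    m=cv2.morphologyEx(m,cv2.MORPH_CLOSE,np.ones((3,3)))
    n,l,s,c=cv2.connectedComponentsWithStats(m);u0=proj(f,[x,y,.017])[0]
    i=1+min((i for i in range(n-1) if s[i+1,4]>300),key=lambda i:np.hypot(*(c[i+1]-u0)))
    w=ray(f,np.argwhere(l==i)[:,::-1],.018)[:,:2];ce=w.mean(0)
    u=np.linalg.svd(w-ce,full_matrices=False)[2][0];u*=np.sign(u[0])
    (cx,cy),sz,an=cv2.minAreaRect((w*1e4).astype(np.float32))
    an%=90;an-=90*(an>45)
    print(tag,"mean",ce.round(4),"rect",round(cx/1e4,4),round(cy/1e4,4),np.round(np.array(sz)/10,1),"yaw",np.degrees(np.arctan2(u[1],u[0])).round(2),round(an,2),"px",s[i].tolist())
    return ce,np.arctan2(u[1],u[0])
def pick(ce,yaw,opening=.6):
    u=np.array([np.cos(yaw),np.sin(yaw)]);p=ce-G*u;o=[180,0,180+np.degrees(yaw)]
    env.gripper_to(opening);env.goto([*p,.06],o)
    print("hit",env.move_straight([*p,ZG],rate=.1,force_limit=15))
    env.gripper_to(0,grasp_force=40);s=env.read_state()
    env.move_straight([*p,.14],rate=.25)
    print("open",s["opening"],"ff",env.read_state()["finger_force"],"pos",s["position"],"t",env.read_state()["clock"])
def seat(rack,row,back=.055,dz=.002,dy=0.,stop=None):
    q=pickle.load(open("Q.pkl","rb"))[rack];c,s=np.cos(q[2]),np.sin(q[2]);u=np.array([c,s]);n=np.array([-s,c])
    s0=q[:2]+n*((-.038 if row==1 else .038)+dy);fin=s0-u*(.019+G);o=[180,0,180+np.degrees(q[2])]
    z=.040+ZG+dz;st=fin-u*back
    env.goto([*st,.14],o);env.move_straight([*st,z],rate=.12);env.dwell(.2)
    return fin,st,z,o
E
python3 - <<'E'
from act import *
ce,yaw=look("lk1",.5315,-.1172)
pickle.dump((ce,yaw),open("p1.pkl","wb"))
im=pickle.load(open("lk1.pkl","rb"))["image"];cv2.imwrite("pics/lk1.png",im)
print(env.read_state()["clock"])
E
```

```text
lk1 mean [ 0.5326 -0.1154] rect 0.5334 -0.1153 [67.4 19.6] yaw 12.71 12.71 px [266, 116, 31, 66, 1209]
7.7167
```

View pics/lk1.png

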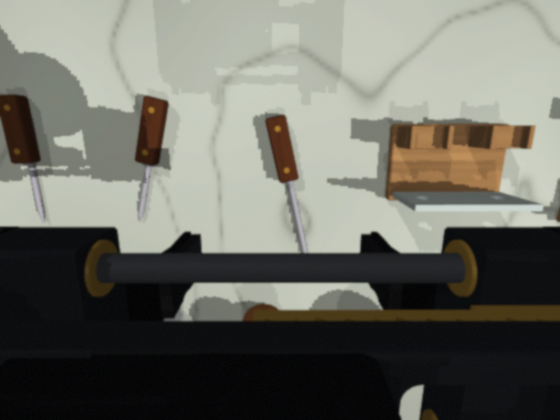

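The handle is at (282,148), yaw about 12.7°, with nothing in the way. I'll pick it up and stage it behind row 1.

```bash
python3 - <<'E'
from act import *
ce,yaw=pickle.load(open("p1.pkl","rb"))
pick(ce,yaw)
fin,st,z,o=seat("long",1)
pickle.dump((fin,st,z,o),open("s.pkl","wb"))
s=env.read_state();print(fin,st,z,o,s["position"],s["tool_rot"],s["force"],s["opening"],s["clock"])
a=shot("st_top","top");b=shot("st_w");
u,v=proj(a,[.5,.25,.04])[0].astype(int);A=a["image"][v-50:v+50,u-70:u+70]
cv2.imwrite("pics/st.png",cv2.vconcat([cv2.resize(A,(560,400),interpolation=cv2.INTER_CUBIC)[:, :],cv2.resize(b["image"][60:300],(560,240))])[:600])
E
```

```text
hit False
open -0.00017732377454268683 ff 0.0 pos [ 0.52087988 -0.11808635  0.00298609] t 11.6417
[0.46856572 0.2423968 ] [0.41384406 0.24792305] 0.045000000000000005 [180, 0, np.float64(174.2333374349194)] [0.41420901 0.24829967 0.04572687] [1.79920628e+02 5.71742461e-02 1.74234185e+02] [ 0.48950952 -0.22275991  0.19400972] 0.00810873999370016 14.2083
```

View pics/st.png

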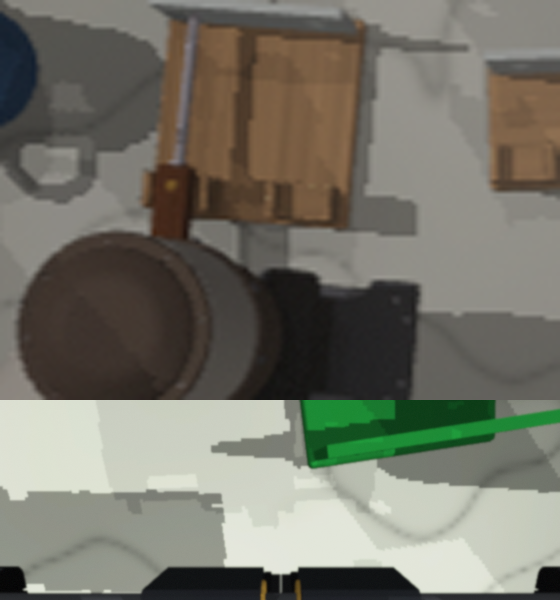

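The gripper came up empty: opening 0, no finger force. I'll check where the long skewer is now.

```bash
python3 - <<'E'
from act import *
s=env.read_state()["position"]
env.move_straight([s[0],s[1],.15],rate=.3);env.gripper_to(.6)
print(env.read_state()["opening"])
ce,yaw=look("lk2",.5326,-.1154);pickle.dump((ce,yaw),open("p1.pkl","wb"))
print(env.read_state()["clock"])
A=pickle.load(open("lk1.pkl","rb"))["image"][100:260,100:440];B=pickle.load(open("lk2.pkl","rb"))["image"][100:260,100:440]
cv2.imwrite("pics/lk2.png",cv2.resize(cv2.vconcat([A,B]),(620,583)))
E
```

```text
0.5983112876555565
lk2 mean [ 0.5326 -0.1154] rect 0.5334 -0.1152 [67.3 19.5] yaw 12.75 12.68 px [265, 115, 31, 66, 1208]
17.625
```

View pics/lk2.png

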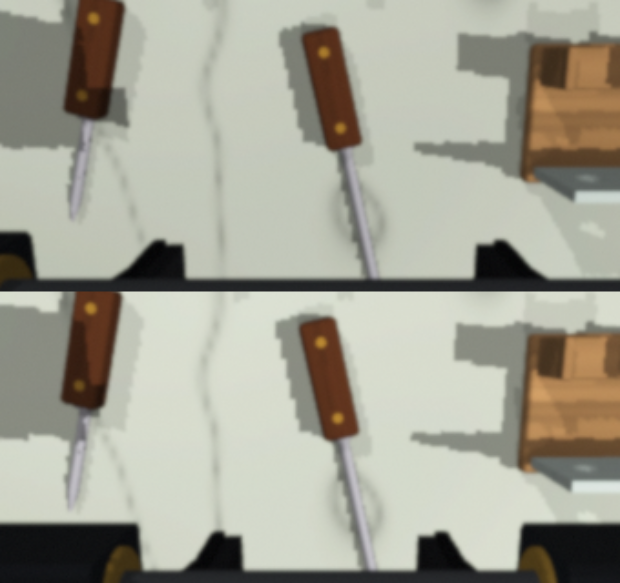

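The skewer has not moved: the handle is still at the same spot in both frames (330,90 in the upper one, 328,378 in the lower). The fingers closed without touching it. I'll descend again, log the state while closing in steps, and look at it from outside.

```bash
python3 - <<'E'
from act import *
ce,yaw=pickle.load(open("p1.pkl","rb"))
u=np.array([np.cos(yaw),np.sin(yaw)]);p=ce-G*u;o=[180,0,180+np.degrees(yaw)]
env.goto([*p,.06],o);print(env.move_straight([*p,ZG],rate=.1,force_limit=15))
def st(t):
    s=env.read_state();print(t,s["position"].round(4),s["tool_rot"].round(2),s["force"].round(2),s["finger_force"],round(s["opening"],3),s["clock"])
st("down");a=shot("d1","scene");w=shot("d1w")
for g in(.45,.35,.28,.22):env.gripper_to(g,grasp_force=20);st(g)
b=shot("d2","scene");w2=shot("d2w")
def crop(f):
    c,r=proj(f,[*p,.03])[0].astype(int);return cv2.resize(f["image"][r-45:r+30,c-50:c+50],(400,300),interpolation=cv2.INTER_CUBIC)
wc=lambda f:cv2.resize(f["image"][60:270,140:420],(400,300))
cv2.imwrite("pics/d.png",cv2.vconcat([cv2.hconcat([crop(a),crop(b)]),cv2.hconcat([wc(w),wc(w2)])]))
E
```

```text
False
down [ 0.522  -0.118   0.0037] [-1.7997e+02  1.0000e-01 -1.6723e+02] [ 0.06 -0.13  0.06] 0.0 0.601 18.9083
0.45 [ 0.5209 -0.1181  0.003 ] [ 180.     -0.   -167.25] [ 1.32 -0.59 -0.96] 0.0 0.452 19.5833
0.35 [ 0.5209 -0.1181  0.003 ] [ 1.8000e+02 -1.0000e-02 -1.6725e+02] [-0.64  0.15  0.23] 0.0 0.353 20.0833
0.28 [ 0.5209 -0.118   0.003 ] [ 180.     -0.   -167.25] [ 0.31  0.11 -0.1 ] 0.0 0.277 20.5333
0.22 [ 0.5209 -0.1181  0.003 ] [ 180.     -0.   -167.25] [ 0.28 -0.54  0.27] 0.0 0.229 20.9583
```

View pics/d.png

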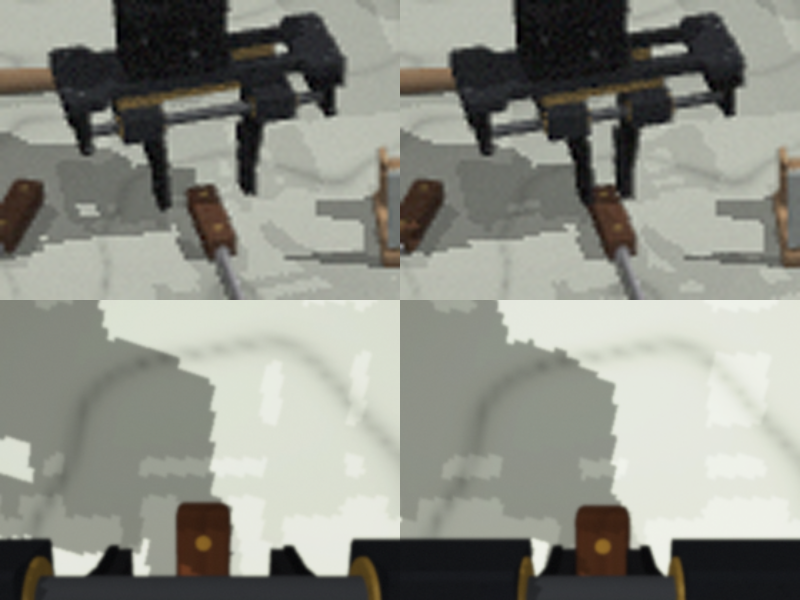

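The fingers do straddle the rear of the handle: upper pair is the scene view, lower pair the wrist view. They are about to touch at 0.23. I'll close further in steps to see whether they make contact.

```bash
python3 - <<'E'
from act import *
def st(t):
    s=env.read_state();print(t,s["position"].round(4),s["force"].round(2),s["finger_force"],round(s["opening"],3),s["clock"])
for g in(.18,.1):env.gripper_to(g,grasp_force=20);st(g)
E
```

```text
0.18 [ 0.5209 -0.1181  0.003 ] [0.89 0.57 0.94] 0.0 0.181 21.4333
0.1 [ 0.5209 -0.118   0.003 ] [-0.69 -0.04 -0.34] 0.0 0.097 21.9
```

Still no contact at an 8 mm opening, so the tips must really be passing above the 18 mm handle. I'll find the true worktop contact height with a gentle guarded descent, fingers straddling the handle.

```bash
python3 - <<'E'
from act import *
def st(t):
    s=env.read_state();print(t,s["position"].round(4),s["force"].round(2),s["finger_force"],round(s["opening"],3),s["clock"])
env.gripper_to(.45)
p=env.read_state()["position"]
print(env.move_straight([p[0],p[1],-.014],rate=.02,force_limit=5));st("down")
env.gripper_to(.2,grasp_force=20);st("close")
E
```

```text
False
down [ 0.521  -0.1181 -0.0139] [0.17 0.16 0.68] 0.0 0.451 23.7167
close [ 0.521  -0.1181 -0.0139] [0.02 0.56 0.37] 19.98485952615738 0.251 24.2
```

At a reported z of −0.014 the grip holds the handle, with opening 0.251 = 22 mm and 20 N. So reported heights relative to the worktop are off by more than a centimetre. The rack model also came out slightly too large for the picture, which points the same way. I'll refit the racks with a common surface offset.

```bash
cat > fit2.py <<'E'
from fit import *
def fun(v,full=False):
    out=[]
    for k,i in(("long",0),("short",3)):
        for f,uv,P in obs[k]:
            w=W(v[i:i+3],P)-[0,0,v[6]]
            out.append((proj(f,w)[0]-uv)*(1000*(f["position"][2]-P[2])/f["fx"]))
    return np.concatenate(out)
v0=[*Q["long"],*Q["short"],0]
r=least_squares(fun,v0,loss="soft_l1");v=r.x
J=np.linalg.inv(r.jac.T@r.jac)
print("cost0",least_squares(lambda q:fun([*q,0]),v0[:6],loss="soft_l1").cost,"cost",r.cost)
print("long",v[:2].round(4),np.degrees(v[2]).round(2),"short",v[3:5].round(4),np.degrees(v[5]).round(2),"d",v[6].round(4),"+-",np.sqrt(J[6,6]).round(4))
print(fun(v).reshape(-1,2).round(1).tolist())
E
python3 fit2.py
python3 - <<'E'
from h import *
# handle size / distance between same handles from two heights: scale check, and top camera handle
f=pickle.load(open("st_top.pkl","rb"));im=f["image"]
h=cv2.cvtColor(im,cv2.COLOR_BGR2HSV);m=((h[...,1]>110)&((h[...,0]<20)|(h[...,0]>170))&(h[...,2]>35)).astype(np.uint8)
n,l,s,c=cv2.connectedComponentsWithStats(m)
for d in(0,.016):
  print("top d",d,[ray(f,c[i],.017-d)[0,:2].round(4).tolist() for i in range(1,n) if 100<s[i,4]<400])
for tag in("sk","lk1"):
  g=pickle.load(open(tag+".pkl","rb"));h=cv2.cvtColor(g["image"],cv2.COLOR_BGR2HSV);m=((h[...,1]>110)&((h[...,0]<20)|(h[...,0]>170))&(h[...,2]>35)).astype(np.uint8)
  n,l,s,c=cv2.connectedComponentsWithStats(m)
  for d in(0,.016):print(tag,d,[ray(g,c[i],.017-d)[0,:2].round(4).tolist() for i in range(1,n) if 200<s[i,4]<1500])
E
```

```text
long [0.5032 0.2771] yaw -5.77
[[0.6, -2.8], [-4.2, 4.6], [1.0, -0.6], [-1.5, -0.2], [0.6, 0.5], [0.6, -0.2], [-0.4, 0.9]]
short [0.5204 0.0644] yaw 0.64
[[-0.2, -2.0], [0.9, 2.6], [-2.0, 0.7], [-1.1, -0.1], [1.5, -0.1], [0.9, 0.2], [-0.7, -0.6], [0.3, 0.1]]
cost0 18.52410200856372 cost 16.84255444950491
long [0.5037 0.2777] -5.7 short [0.521  0.0639] 0.71 d 0.0038 +- 0.0021
[[0.5, -1.6], [-4.0, 4.2], [0.9, -1.0], [-1.9, 0.8], [0.8, -0.4], [0.7, -0.2], [-0.4, 0.7], [-0.4, -1.1], [0.8, 2.5], [-0.8, 0.7], [-0.9, -0.2], [1.8, 0.7], [1.3, -0.4], [-0.8, -1.3], [-0.0, -0.0]]
top d 0 [[0.7648, -0.1354]]
top d 0.016 [[0.7695, -0.1372]]
sk 0 [[0.3228, -0.2165], [0.5112, -0.393], [0.5129, -0.2542], [0.531, -0.1174], [0.7376, -0.1403], [0.9803, 0.0349]]
sk 0.016 [[0.3208, -0.2156], [0.5145, -0.3971], [0.5163, -0.2543], [0.5349, -0.1136], [0.7473, -0.1372], [0.9969, 0.043]]
lk1 0 [[0.5131, -0.3932], [0.5135, -0.2512], [0.5324, -0.1155], [0.7256, -0.144]]
lk1 0.016 [[0.5132, -0.4064], [0.5136, -0.2576], [0.5334, -0.1154], [0.7358, -0.1453]]
```

The cameras agree with each other at about zero offset, so the rack poses stand. Only the real fingertips end higher than the stated TCP. The grasp height is therefore calibrated by contact: TCP −0.014 means handle underside at 0. I'll carry on with the insertion.

```bash
sed -i 's/^G=.012; ZG=.003/G=.012; ZG=-.0139/' act.py
cat >> act.py <<'E'
def rs(t):
    s=env.read_state();print(t,s["position"].round(4),"F",s["force"].round(1),"ff",round(float(s["finger_force"]),1),"op",round(s["opening"],3),"t",round(s["clock"],1));return s
def insert(fin,st,z,o):
    hit=env.move_straight([*fin,z],rate=.06,force_limit=6);s=rs(f"insert hit={hit} left={0:.0f}")
    print("remaining mm",(1e3*np.linalg.norm(fin-s["position"][:2])).round(1))
    return hit
def release(fin,z,o):
    hit=env.move_straight([*fin,z-.004],rate=.03,force_limit=3);rs(f"lower hit={hit}")
    env.gripper_to(.45);rs("released")
    env.move_straight([*fin,.15],rate=.25)
E
python3 - <<'E'
from act import *
env.gripper_to(0,grasp_force=40);p=rs("grip")["position"]
env.move_straight([p[0],p[1],.12],rate=.25);rs("lift")
fin,st,z,o=seat("long",1);rs("staged")
pickle.dump((fin,st,z,o),open("s.pkl","wb"))
if not insert(fin,st,z,o):
    f=shot("in1","scene")
    for d in env.search_frame(f,"long_skewer_tip"):print("tip",np.round(d["xyz"],3),round(d["score"],2))
q=pickle.load(open("Q.pkl","rb"))["long"]
print("expected tip",fin+(.012+.155)*np.array([np.cos(q[2]),np.sin(q[2])]))
E
```

```text
grip [ 0.521  -0.1181 -0.0139] F [-0.5  0.5  1.5] ff 40.0 op 0.246 t 24.4
lift [ 0.5197 -0.1179  0.1187] F [-1.  -0.7  0.2] ff 40.0 op 0.245 t 25.1
staged [0.4142 0.2483 0.0287] F [ 0.3  0.5 -0.8] ff 40.0 op 0.249 t 27.8
insert hit=False left=0 [0.4682 0.2422 0.028 ] F [-0.1  0.3 -0.3] ff 40.0 op 0.251 t 28.9
remaining mm 0.4
tip [0.613 0.268 0.03 ] 0.58
tip [0.51  0.233 0.052] 0.5
tip [ 0.538 -0.251  0.015] 0.3
expected tip [0.63472059 0.22561707]
```

The insertion met no resistance, so the point has passed through the eye. Lowering and releasing, then on to the first short skewer (B, the middle one).

```bash
python3 - <<'E'
from act import *
fin,st,z,o=pickle.load(open("s.pkl","rb"))
release(fin,z,o)
f=shot("rel1","scene");q=pickle.load(open("Q.pkl","rb"))["long"]
for d in env.trace(f,"long_skewer")[:3]:
    m=d["mask"];v,u=np.nonzero(m);print("mask",round(d["score"],2),m.sum(),u.min(),u.max(),v.min(),v.max())
u=np.array([np.cos(q[2]),np.sin(q[2])]);e=fin+.012*u
for a in(-.035,.035,.155):print(a,proj(f,[*(e+a*u),.0435])[0].round(1))
ce,yaw=look("lkB",.5132,-.2525);pickle.dump((ce,yaw),open("pB.pkl","wb"));rs("looked")
E
```

```text
lower hit=True [0.4687 0.243  0.0254] F [-1.2  0.   4.1] ff 40.0 op 0.249 t 29.2
released [0.4681 0.2423 0.0244] F [-0.3  1.  -0.2] ff 0.0 op 0.452 t 29.8
mask 0.56 164 342 354 207 244
-0.035 [344.6 210.1]
0.035 [347.9 222.5]
0.155 [354.3 246.6]
lkB mean [ 0.5143 -0.254 ] rect 0.5153 -0.2542 [19.7 67.1] yaw -14.27 -14.31 px [263, 116, 33, 66, 1206]
looked [ 0.5585 -0.2518  0.1701] F [-0.  -0.2 -0.1] ff 0.0 op 0.453 t 32.6
```

The long skewer's mask (u 342–354, v 207–244) matches the expected seated pose. Now short skewer B into row 2.

```bash
python3 - <<'E'
from act import *
ce,yaw=pickle.load(open("pB.pkl","rb"))
pick(ce,yaw)
if env.read_state()["opening"]<.2: raise SystemExit("no grip")
a=seat("short",2);rs("staged")
if insert(*a): pickle.dump(a,open("s.pkl","wb"));raise SystemExit("hit")
fin,st,z,o=a;release(fin,z,o)
f=shot("rel2","scene");q=pickle.load(open("Q.pkl","rb"))["short"]
for d in env.trace(f,"short_skewer_a")[:4]:
    m=d["mask"];v,u=np.nonzero(m);print("mask",round(d["score"],2),m.sum(),u.min(),u.max(),v.min(),v.max())
u=np.array([np.cos(q[2]),np.sin(q[2])]);e=fin+.012*u
for b in(-.035,.035,.105):print(b,proj(f,[*(e+b*u),.0435])[0].round(1))
ce,yaw=look("lkA",.5125,-.393);pickle.dump((ce,yaw),open("pA.pkl","wb"));rs("looked")
E
```

```text
hit False
open 0.254733456315787 ff 39.97474193572998 pos [ 0.50276156 -0.25104274 -0.01372451] t 36.0833
staged [0.4343 0.1017 0.0287] F [-0.3  0.1 -0.6] ff 40.0 op 0.245 t 38.7
insert hit=False left=0 [0.4885 0.1019 0.028 ] F [ 0.1 -0.8 -0.7] ff 40.0 op 0.243 t 39.8
remaining mm 0.5
lower hit=True [0.4889 0.1023 0.0253] F [-1.  -0.4  5. ] ff 40.0 op 0.249 t 40.0
released [0.4883 0.1018 0.0243] F [ 0.7 -0.2 -0.3] ff 0.0 op 0.448 t 40.6
mask 0.75 230 120 132 234 266
mask 0.63 117 296 306 213 239
-0.035 [299.  215.6]
0.035 [302.9 228.4]
0.105 [307.1 242.6]
lkA mean [ 0.5128 -0.3946] rect 0.5138 -0.3947 [67.2 19.8] yaw 2.15 0.43 px [269, 115, 20, 66, 1207]
looked [ 0.558  -0.3922  0.1702] F [-0.1 -0.6  0.3] ff 0.0 op 0.45 t 43.5
```

Short skewer B is seated as expected. Now A into row 1.

```bash
python3 - <<'E'
from act import *
ce,yaw=pickle.load(open("pA.pkl","rb"))
pick(ce,yaw)
if env.read_state()["opening"]<.2: raise SystemExit("no grip")
a=seat("short",1);rs("staged")
if insert(*a): pickle.dump(a,open("s.pkl","wb"));raise SystemExit("hit")
fin,st,z,o=a;release(fin,z,o)
Q=pickle.load(open("Q.pkl","rb"))
s=shot("fin_s","scene")
for t in("short_skewer_a","long_skewer"):
    for d in env.trace(s,t)[:4]:
        v,u=np.nonzero(d["mask"]);print(t,round(d["score"],2),len(u),u.min(),u.max(),v.min(),v.max())
for k,y,L in(("short",-.038,.105),("short",.038,.105),("long",-.038,.155),("long",.038,.155)):
    q=Q[k];u=np.array([np.cos(q[2]),np.sin(q[2])]);n=np.array([-u[1],u[0]])
    e=q[:2]+n*y-.019*u
    print(k,y,[proj(s,[*(e+b*u),.0435])[0].round(0).tolist() for b in(-.035,L)])
rs("end")
E
```

```text
hit False
open 0.24420154487039947 ff 39.991300106048584 pos [ 0.50081816 -0.39501585 -0.01369999] t 46.8917
staged [0.4352 0.0256 0.0287] F [-0.2  0.1  0.3] ff 40.0 op 0.246 t 49.7
insert hit=False left=0 [0.4893 0.026  0.028 ] F [-0.2 -0.5 -0.2] ff 40.0 op 0.247 t 50.8
remaining mm 0.5
lower hit=True [0.4897 0.0262 0.0253] F [-1.3  0.9  4.7] ff 40.0 op 0.25 t 51.0
released [0.4891 0.0258 0.0243] F [-1.  -0.5  0.7] ff 0.0 op 0.449 t 51.7
short_skewer_a 0.61 140 296 307 213 241
short_skewer_a 0.51 1555 338 391 219 256
short_skewer_a 0.41 94 271 279 215 227
long_skewer 0.71 167 342 353 207 229
short -0.038 [[274.0, 217.0], [279.0, 244.0]]
short 0.038 [[299.0, 216.0], [307.0, 243.0]]
long -0.038 [[345.0, 210.0], [354.0, 247.0]]
long 0.038 [[370.0, 210.0], [383.0, 247.0]]
end [0.4887 0.0257 0.1485] F [-1.2 -0.1  0.7] ff 0.0 op 0.449 t 52.5
```

```bash
python3 - <<'E'
from h import *
a=pickle.load(open("rel1.pkl","rb"))["image"].astype(int)
b=pickle.load(open("fin_s.pkl","rb"))["image"].astype(int)
d=np.abs(a-b).sum(2)
print("row1 tip");print(d[228:250,272:287]);print("row2 tip");print(d[228:250,298:313])
E
```

```text
row1 tip
[[208 279 261 243 143 177 126 112  79   6   0   7  13   9   7]
 [ 66  67  64  35  28  20   3   4   0   4   9   4   4   1   3]
 [  2   7   8  15   2   3   9   4   2   6  11  12   1   7   6]
 [ 12  14   3   5   4   2  10   6   3   8   3   3   3  11   2]
 [  4   1   5   2   3   3   8   2   3   9  13   5   5   3   2]
 [  3   4   3   4   8   5  12   8   3   7   1   5   4   6   5]
 [  4   1   5   6   4  13   5   6   8   8  13   5   8  16   3]
 [ 16   2   7   4   5  11   8   6   3   1   9  10   7   8   2]
 [  2   6   0   6   1  14  55   3   5   4   1   6   3   3  11]
 [  2   8   2   5  11  76  57  17   6   9   3   2   2   4   8]
 [  8   2   4   8  23  41  53  26   2   7   2   7   3   4   2]
 [  0  12   7  23  35  42  63  98   6   3   3   2   3   6   5]
 [  4   5  11   9  22  78  43  86  63   9   2   5   2   3   5]
 [  4   2   6  60  92 270 131  32  26   2  10   4   9   8   3]
 [  3   4  29  31  44  99 123  76  24   3   6  11   4   5   3]
 [ 19  30  36  25  26  26  46  93  23   3   4   4   5   2   5]
 [ 27  30  31  28   1  27  15   3   3   5   4   3   4   1   5]
 [ 34  24  22   1   
[... 991 characters left out ...]
3   4]
 [  5  13   8   6   2  10  15  88  24  11   2   5   4  12  17]
 [  9   2   3   7  14  73 148 235 169  73  20   6   1   2   7]
 [  2   3   3   4  19  23  34  58  26 135  33   5   1   3  11]
 [  1   5   3  31  27  22   5  19  27  34  24   8   5   5   3]
 [  3   2  27  30  26   1   9  12  20  32  16   7   5   6  11]
 [  1  29  40  27   3   6  10  32  17   1   4   2   2   5  14]
 [ 22  31  28  12   1   1  27  10   2   6   4   4   2   0  11]
 [ 30  24   2  12   1   5  15  25   3   3   6   5   8  14  18]
 [ 15   3   2   3   9  10   3   5   9   5   3   7   2   5   4]
 [ 15   5   2   4   2   4  18   4   1   3  10   3   5   6   8]
 [  6   5   4   2  10   2  14   6   6   7   5   3   2  16   7]]
```

Both short points show beyond the plate, at about (278,241) and (306,241), with nothing else changed around them. Handing in.

```bash
python3 -c "
from workcell import env
print(env.close_job())"
```

```text
the job is handed in; nothing more can be done
None
```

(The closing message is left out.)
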